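# Turn the gate rail flat-up and hold it down

### The job

Turn the round green gate rail where it lies in the two V-blocks, without lifting it out of them, until one of its two pale flats (either one) faces straight up. Then swing the red hold-down arm over so that its rubber foot rests on that flat, and let go, with the rail still seated in both V-blocks; leave the jar, the screwdriver and the offcut where they are.

Things in the scene. Friction and masses are not known exactly. Their poses are not given: they have to be found in the camera images.
- rail_mid (a point): Centre, on the axis, of the loose round green wooden rail: 42 mm diameter, 420 mm long, 0.3 kg. y axis along the rail; +z and -z are the normals of its two opposite pale flats (15 mm from the axis, 29 mm wide, from y = 2 to 130 mm; the rest is round). Grip the round stretch y = 0 to -130 mm, clear all round; the axis lies 73 mm above the base board.
- cradle: Fixed cradle, grey base board 420 mm (y) x 200 mm (x -65 to +135) x 12 mm, with two wooden 90-degree V-blocks at y = -155 and +155 mm (36 mm long, 115 mm wide, 97 mm high). Origin on the bench under the middle of the seated rail's axis, which lies at x = 0, z = 85 mm. z axis up, y level along the V, x level across it, away from the robot. Hold-down at y = +70 mm.
- hold_pivot (a point): Point on the hold-down's hinge axis (cradle frame x = 95, y = 70, z = 124 mm); same axes as the cradle. The hinge axis is parallel to the rail. The hinge post is 42 mm wide along the rail, 30 mm thick and reaches 10 mm above the hinge axis.
- hold_knob (a point): Centre of the black ball knob (28 mm diameter) at the end of the red hold-down arm, 140 mm from the hinge axis. The arm is a bar 20 mm wide (along the rail) and 14 mm thick, 128 mm long from the hinge; the rubber foot is on its underside, 95 mm from the hinge.
- hold_down (a joint): Hold-down angle: 0 = arm level, pointing to the robot's side over the rail, foot resting on an upturned flat (0.03 to 0.06 if no flat is up); 1.57 = upright; 1.9 = open stop, leaning away from the robot. Damped hinge with a little friction: above about 1.2 it stays where put, lower it sinks slowly onto the rail by its own weight. Pull it over from its far side, about 2 N at the knob.
- screw_jar: Bystander: glass jar of 64 mm diameter, 85 mm high, red cap, standing; origin at its underside.
- driver: Bystander: screwdriver with orange handle lying on the bench.
- offcut: Bystander: green slat offcut 200 x 70 x 19 mm lying on the bench; origin at its underside.

How it is judged:
By the outcome, as a careful person would: the job done as asked, in the order asked, and still so for the second after the job is handed in, with the robot touching nothing.
It also fails if it takes over 67 s, if anything falls off the work surface, if the arm or the gripper's body presses on something with over 40 N, if the wrist force passes 120 N, or if a joint passes its speed limit or range.

### The arm

A 7-joint arm with a two-finger parallel gripper is mounted at the origin on the work surface. World frame = base frame: x ahead of the robot, y to its left, z up, the work surface at z = 0. Lengths are in m, angles in rad, forces in N, time in s.
With the tool pointing down it reaches from about 0.4 to 0.85 m from the base axis. Payload 10.4 kg.
Tool frame: the origin (TCP) lies midway between the tips of the shut fingers; the grasp point (between the pads) lies 19 mm behind it; z points along the fingers, x is the direction in which the jaws open and shut, and the axes are right-handed (so a half turn about z gives the same grasp; the last joint's range is limited). The gripper opens to 85 mm and grips with 20 to 120 N. Pads are 22 mm wide; open, the fingers measure 114 mm over their backs; the gripper's body (76 mm by 85 mm) begins 54 mm behind the grasp point. The pads swing forward as they close: fully open they stand 13 mm farther back than shut.
Start: joints at [1.158, 0.332, -0.065, 1.46, 0.022, 1.35, -0.088], TCP at [0.238, -0.578, 0.231] pointing down, gripper open.
Joint ranges: [-2.6, 2.6], [-0.5, 2.12], [-1.47, 1.34], [0.16, 2.42], [-1.27, 4.41], [0.06, 2.06], [-2.6, 2.6]. Speed limits (rad/s): [2.22, 2.22, 2.79, 2.79, 3.14, 3.14, 3.14].

### API

Orientations are given as a unit quaternion [x, y, z, w].
In Python, from workcell import monitor, eyes, ticket, models gives the robot as it stands.
- The arm moves only by the tool servo_tool, never from a script. Its argument "motion" is a list of rows, each a list of 7 numbers: the opening, from 0 (shut) to 1 (fully open), then the shift along the tool's x, y, z in m, then the turn, a rotation vector about the tool's x, y, z in degrees. In form: [[fingers, tx, ty, tz, rx, ry, rz], ...]. A call has 1 to 20 rows; each row is the pose to reach, as a shift and turn from the pose commanded when the call began, along the tool's axes at that moment; what a row does not reach only later rows make up. A row lasts 1/8 s, in which the tool goes at most 62.5 mm and 10.7 degrees, less where a joint would pass 70% of its speed; a pose out of reach is approached as far as the arm can. A call with a gripper value outside its range is refused whole. The fingers move at their own pace and stop on an object; "grip_force" is the grip in N (left out, the last holds). Time passes only in rows, so rows that repeat a pose let the fingers close. It gives the time, the measured TCP pose, the force and the opening at its end, in the units of the state.
- monitor.get_obs(): the state, without advancing time (a new reading comes with each control period).
- eyes.camera(name): name is "side" or "top" or "wrist"; returns (picture, depth): 480x640x3 uint8, blue, green, red; 480x640 float32, m along the optical axis (not along the pixel's ray), 0 where there is no reading.
- eyes.camera_info(name): a dict with "intrinsics" (3x3 intrinsics, pixels), "extrinsics" (4x4, takes a point from world to camera coordinates); the wrist camera has in their place "tool_from_camera" (4x4, takes a point from camera to tool coordinates, whose origin is the TCP and whose axes are the tool frame's). Camera axes: x right, y down, z forward; pixel columns grow to the right and rows downward; lengths in m; the calibration is good to about 2 mm. A picture is of the moment at which its call begins: read the wrist's pose just before it. camera_info takes no time and is no camera call.
- ticket.hand_in(): hands the job in, once; it reports no verdict.
Trained networks look in the newest picture that a camera, given by its name, has taken for a name from the list of things; names that differ only in an ending like _2 or _b are one class to them, and where a whole thing is asked for, a point or a joint stands for the part that bears it (a point fixed in the world has none). Each returns a list of dicts, best first, with "confidence" (0 to 1); they miss things now and then, are a little off and sometimes report something else, mostly with a low value. They report only what shows in the picture. A call takes as long as a camera call.
- models.boxes_of(camera, thing): "point" ([x, y, z] in m, in the coordinates of the camera as it stood for that picture, good to about 4 mm: the middle of the surface that is visible of it).
The state is a dict: "clock": time; "joint_pos": joint angles; "joint_velocities": joint speeds; "tau": joint torques, N m; "position": TCP position; "ee_rot": TCP orientation; "ft_force": force on the tool from outside, world axes, zero at the start; "torque": the same for the moment, N m; "grip_width": opening from 0.0 (shut) to 1.0 (fully open).
Only numpy, scipy, OpenCV 4.12 (cv2) and the standard library are available. Lean on these libraries where they do the work, as an engineer would, in place of code of your own. Each camera call takes 0.05 s, during which the arm holds its last target. There are 200 camera calls.

## Working session

There is one attempt and no reset: what is moved stays moved. The work goes in short steps, Python scripts to look and compute and a tool call to move; the robot and the scene stay as the last step left them, time stands still between calls to the robot, and variables do not carry over. Pictures are saved under pics/ and viewed, about 8 in all and at most 12, crops included, and the job is handed in when it is done.

Besides the shell and the picture viewer there is one more tool, called after ">>>" by a JSON object that holds its "method" and its "body", one argument or row to a line. servo_tool: Moves the arm, as the interface text tells. Its arguments: {"type":"object","properties":{"motion":{"type":"array"},"grip_force":{"type":"number"}},"required":["motion"]}

```bash
mkdir -p pics; ls; cat > h.py <<'E'
import numpy as np, cv2
from workcell import monitor, eyes, ticket, models
from scipy.spatial.transform import Rotation as R
np.set_printoptions(precision=4, suppress=True)
def w2c(cam):
    i=eyes.camera_info(cam)
    if cam=='wrist':
        o=monitor.get_obs(); T=np.eye(4); T[:3,:3]=R.from_quat(o['ee_rot']).as_matrix(); T[:3,3]=o['position']
        E=np.linalg.inv(T@np.array(i['tool_from_camera']))
    else: E=np.array(i['extrinsics'])
    return np.array(i['intrinsics']),E
def cloud(cam,save=None):
    K,E=w2c(cam); p,d=eyes.camera(cam)
    if save: cv2.imwrite('pics/'+save,p)
    v,u=np.mgrid[:480,:640]
    P=np.stack([(u-K[0,2])/K[0,0]*d,(v-K[1,2])/K[1,1]*d,d],-1)
    W=(P-E[:3,3])@E[:3,:3]   # R^T (P-t)
    return p,d,W,K,E
def find(cam,things,E):
    for t in things:
        for b in models.boxes_of(cam,t)[:2]:
            print(cam,t,round(b['confidence'],2),(np.array(b['point'])-E[:3,3])@E[:3,:3])
E
python3 - <<'E'
from h import *
ims=[]
for c in ['top','side']:
    p,d,W,K,E=cloud(c,c+'0.png'); np.save(c+'0.npy',W); ims.append(p)
    find(c,['rail_mid','cradle','hold_knob','hold_down','screw_jar','driver','offcut'],E)
    print(c,np.linalg.inv(E)[:3,3])
o=monitor.get_obs(); print({k:np.array(v) for k,v in o.items()})
E
```

```text
pics
top rail_mid 0.67 [0.5205 0.0429 0.0975]
top cradle 0.74 [ 0.5893 -0.0006  0.0102]
top cradle 0.63 [0.6137 0.0696 0.2692]
top hold_knob 0.46 [0.6164 0.0735 0.2687]
top hold_down 0.71 [0.6138 0.0683 0.2711]
top hold_down 0.41 [0.5926 0.0005 0.0099]
top screw_jar 0.92 [0.4722 0.4625 0.0841]
top screw_jar 0.31 [ 0.3786 -0.4071  0.0247]
top driver 0.76 [ 0.3805 -0.4077  0.0254]
top offcut 0.86 [ 0.4848 -0.502   0.0231]
top [ 0.3984 -0.0022  1.7446]
side rail_mid 0.55 [0.5239 0.0486 0.099 ]
side cradle 0.83 [0.5805 0.0624 0.0096]
side hold_knob 0.62 [0.6185 0.0828 0.2201]
side hold_knob 0.4 [0.522  0.0454 0.0989]
side hold_down 0.7 [0.6159 0.0817 0.222 ]
side screw_jar 0.71 [0.4635 0.4892 0.0716]
side screw_jar 0.35 [ 0.3771 -0.3972  0.0208]
side driver 0.84 [ 0.376  -0.399   0.0223]
side offcut 0.95 [ 0.4835 -0.4914  0.0175]
side [0.1179 1.0004 1.193 ]
{'clock': array(0.8), 'joint_pos': array([ 1.1584,  0.3322, -0.0647,  1.4601,  0.0216,  1.3499, -0.0885]), 'joint_velocities': array([-0.0007,  0.0012,  0.0007,  0.0018,  0.0008,  0.0011,  0.0009]), 'tau': array([ -0.0003, -62.5187,   0.0482, -39.1814,   0.0162,   0.0019,
        -0.    ]), 'position': array([ 0.2375, -0.5781,  0.2313]), 'ee_rot': array([ 0.8307, -0.5568,  0.0001,  0.    ]), 'ft_force': array([ 0.7464, -0.2205, -0.7574]), 'torque': array([ 0.0334, -0.045 , -0.0013]), 'grip_width': array(1.0045)}
```

View pics/top0.png

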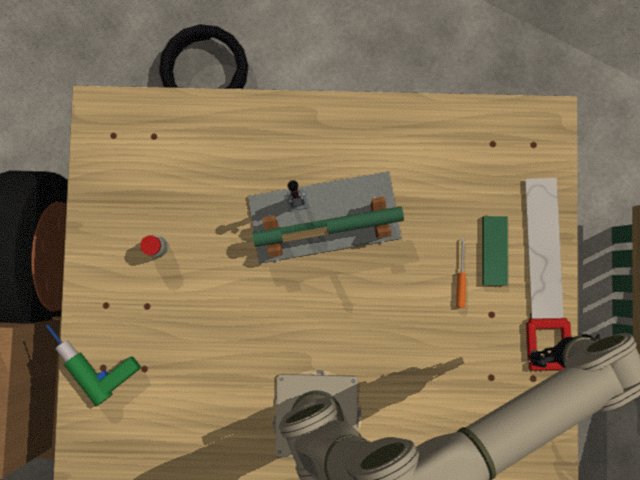

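View pics/side0.png

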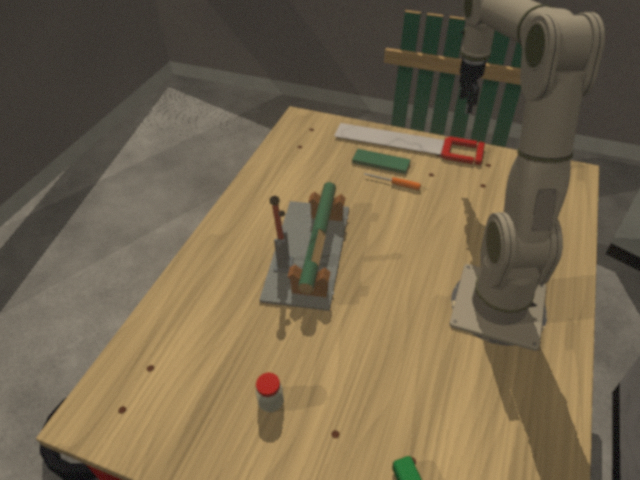

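```bash
python3 - <<'E'
from h import *
for c in ['top','side']:
    W=np.load(c+'0.npy'); p=cv2.imread(f'pics/{c}0.png')
    hsv=cv2.cvtColor(p,cv2.COLOR_BGR2HSV)
    box=(W[...,0]>.42)&(W[...,0]<.8)&(W[...,1]>-.3)&(W[...,1]<.3)
    # base board outline
    b=box&(abs(W[...,2]-.012)<.005)
    r=cv2.minAreaRect((W[b][:,:2]*1000).astype(np.float32)); print(c,'board',b.sum(),r)
    g=box&(W[...,2]>.07)&(W[...,2]<.115)&(hsv[...,0]>35)&(hsv[...,0]<90)&(hsv[...,1]>60)
    q=W[g]; print('green',g.sum(),q.min(0),q.max(0),np.median(hsv[g],0))
    A=np.polyfit(q[:,1],q[:,0],1); print('axis fit',A)
    rd=box&((hsv[...,0]<8)|(hsv[...,0]>172))&(hsv[...,1]>120)&(W[...,2]>.05)
    if rd.sum(): print('red',rd.sum(),W[rd].min(0),W[rd].max(0))
    bk=box&(hsv[...,2]<50)&(W[...,2]>.2)
    if bk.sum(): print('black',bk.sum(),W[bk].min(0),W[bk].max(0))
E
```

```text
top board 5802 ((610.1370849609375, -0.107025146484375), (599.0923461914062, 379.7221374511719), 89.91132354736328)
green 1805 [ 0.4776 -0.226   0.0813] [0.5948 0.1886 0.1149] [ 69. 105.  84.]
axis fit [-0.1904  0.5346]
red 17 [0.5984 0.0626 0.1318] [0.6177 0.0787 0.2701]
black 117 [0.5984 0.0609 0.2071] [0.6329 0.0836 0.2841]
side board 3802 ((608.2227783203125, -19.149093627929688), (500.720458984375, 357.07135009765625), 89.35540771484375)
green 1024 [ 0.4802 -0.2266  0.0824] [0.59   0.1879 0.1125] [55.  71.5 90. ]
axis fit [-0.194   0.5332]
red 34 [0.6092 0.07   0.127 ] [0.6184 0.0855 0.2387]
```

The top view shows the rail running from pixel (253,240) to (403,213), with its pale flat on the left half facing the robot. The hold-down is upright at (293,187). The side view agrees, with the arm up at (277,215) and the flat at (318,245).

```bash
cat >> h.py <<'E'
YAW=np.arctan(0.192); C=np.array([0.538,-0.019,0.0])
def CR(): return R.from_euler('z',YAW)
def tool(tilt=0,spin=0):
    """tool x along cradle x, z down; tilt about cradle y (deg), + = fingertips swing toward robot(-x)"""
    return CR()*R.from_euler('y',tilt,degrees=True)*R.from_matrix(np.diag([1,-1,-1.]))
def row(pc,Rt,cradle=True,frm=None):
    """row numbers to bring TCP to cradle point pc with rotation Rt"""
    o=monitor.get_obs(); R0=R.from_quat(o['ee_rot']); p0=np.array(o['position'])
    p=C+CR().apply(pc) if cradle else np.array(pc)
    return np.r_[R0.inv().apply(p-p0)*1000,(R0.inv()*Rt).as_rotvec(degrees=True)]
def incr(W): return CR().inv().apply((W-C).reshape(-1,3)).reshape(W.shape)
E
python3 - <<'E'
from h import *
print(eyes.camera_info('wrist'))
for c in ['top','side']:
    W=np.load(c+'0.npy'); L=incr(W); p=cv2.imread(f'pics/{c}0.png'); hsv=cv2.cvtColor(p,cv2.COLOR_BGR2HSV)
    r=(abs(L[...,0])<.025)&(abs(L[...,1])<.23)&(L[...,2]>.08)&(L[...,2]<.115)
    l=L[r]
    # fit cylinder axis line on y<0 side (round part)
    m=(l[:,1]<-.005)&(l[:,1]>-.13)
    from scipy.optimize import least_squares
    f=lambda a:np.hypot(l[m,0]-a[0]-a[2]*l[m,1],l[m,2]-a[1])-.021
    s=least_squares(f,[0,.085,0],loss='soft_l1',f_scale=.003); print(c,'cyl x0,z0,slope',s.x,m.sum(),l[:,1].min(),l[:,1].max())
    m2=(l[:,1]>.01)&(l[:,1]<.125)
    rr=np.hypot(l[m2,0],l[m2,2]-.085); print('flat part angle/rad', [(int(a),round(float(np.median(rr[k])),4),int(k.sum())) for a in range(-40,181,20) for k in [abs(np.degrees(np.arctan2(l[m2,2]-.085,l[m2,0]))-a)<10] if k.sum()>5])
    top=(L[...,2]>.2)&(abs(L[...,0]-.095)<.1)&(abs(L[...,1]-.07)<.04)
    print('knob pts',top.sum(),np.median(L[top],0),L[top].min(0),L[top].max(0))
print(row([-.05,-.02,.30],tool()))
E
```

```text
{'intrinsics': array([[361.0696,   0.    , 321.6829],
       [  0.    , 361.0696, 243.6182],
       [  0.    ,   0.    ,   1.    ]]), 'tool_from_camera': array([[ 1.    , -0.0002, -0.0005, -0.0001],
       [ 0.0003,  0.9594,  0.2819, -0.0716],
       [ 0.0004, -0.2819,  0.9594, -0.1421],
       [ 0.    ,  0.    ,  0.    ,  1.    ]])}
top cyl x0,z0,slope [-0.      0.0852 -0.0039] 672 -0.21056581844525687 0.21081511864615163
flat part angle/rad [(0, 0.0199, 8), (20, 0.0197, 22), (40, 0.0195, 59), (60, 0.021, 83), (80, 0.0208, 105), (100, 0.0202, 94), (120, 0.0175, 70), (140, 0.0168, 59), (160, 0.0182, 68), (180, 0.0181, 34)]
knob pts 148 [0.0935 0.0741 0.2699] [0.0753 0.0618 0.205 ] [0.1147 0.0877 0.2841]
side cyl x0,z0,slope [ 0.0001  0.0841 -0.0119] 399 -0.21312270968771943 0.21363865580343694
flat part angle/rad [(20, 0.0201, 15), (40, 0.0199, 42), (60, 0.0196, 53), (80, 0.0197, 70), (100, 0.0195, 68), (120, 0.0158, 49), (140, 0.0154, 48), (160, 0.0164, 46), (180, 0.019, 33)]
knob pts 221 [0.0958 0.082  0.241 ] [0.075  0.0645 0.2001] [0.1133 0.091  0.2807]
[-393.3533 -437.446   -68.6979    0.0047   -0.0064  -78.5355]
```

>>> {"method": "servo_tool", "body": {
  "motion": [
    [1,-389,-457,-29,0,0,-78.5]
  ]
}}

```text
clock: 0.92
position: [0.2632, -0.5247, 0.2333]
ee_rot: [0.878, -0.478, -0.001, 0.0]
ft_force: [1.8, 2.0, 1.6]
grip_width: 1.004
```

I gave that row's shift in mm instead of m. The per-row limit capped it, so it was harmless. I'm recomputing in metres.

```bash
sed -i 's/(p-p0)\*1000/(p-p0)/' h.py; python3 -c "
from h import *
print(row([-.03,-.02,.26],tool()))"
```

```text
[ -0.2682  -0.4699  -0.0272   0.0511   0.0976 -67.9913]
```

>>> {"method": "servo_tool", "body": {
  "motion": [
    [1,-0.268,-0.47,-0.027,0,0,-68],
    [1,-0.268,-0.47,-0.027,0,0,-68],
    [1,-0.268,-0.47,-0.027,0,0,-68],
    [1,-0.268,-0.47,-0.027,0,0,-68],
    [1,-0.268,-0.47,-0.027,0,0,-68],
    [1,-0.268,-0.47,-0.027,0,0,-68],
    [1,-0.268,-0.47,-0.027,0,0,-68],
    [1,-0.268,-0.47,-0.027,0,0,-68],
    [1,-0.268,-0.47,-0.027,0,0,-68],
    [1,-0.268,-0.47,-0.027,0,0,-68],
    [1,-0.268,-0.47,-0.027,0,0,-68],
    [1,-0.268,-0.47,-0.027,0,0,-68]
  ]
}}

```text
clock: 2.42
position: [0.5133, -0.0431, 0.2613]
ee_rot: [0.995, 0.095, -0.0, 0.0]
ft_force: [-0.4, -0.7, -1.1]
grip_width: 1.002
```

```bash
cat >> h.py <<'E'
from scipy.optimize import least_squares
def roll(L):
    """rail axis from the round part, flat normal angle from the flat part"""
    r=(abs(L[...,0])<.03)&(L[...,2]>.085)&(L[...,2]<.12)
    l=L[r&(L[...,1]<-.005)&(L[...,1]>-.13)]
    f=lambda a:np.hypot(l[:,0]-a[0]-a[2]*l[:,1],l[:,2]-a[1]-a[3]*l[:,1])-.021
    s=least_squares(f,[0,.085,0,0],loss='soft_l1',f_scale=.001).x
    print('axis x0 z0 slopes',s,len(l))
    k=L[(abs(L[...,0])<.03)&(L[...,2]>.07)&(L[...,2]<.12)&(L[...,1]>.01)&(L[...,1]<.122)]
    x=k[:,0]-s[0]-s[2]*k[:,1]; z=k[:,2]-s[1]-s[3]*k[:,1]
    ok=np.hypot(x,z)<.024; x,z=x[ok],z[ok]
    best=[]
    for a in np.arange(0,180,.5):
        n=np.radians(a); c=x*np.cos(n)+z*np.sin(n); t=-x*np.sin(n)+z*np.cos(n)
        # expected radius model: D-shaped section
        ph=np.arctan2(z,x)-n; rad=np.where(abs(np.cos(ph))>15/21,.015/np.maximum(abs(np.cos(ph)),1e-6),.021)
        best.append(np.mean(np.minimum(abs(np.hypot(x,z)-rad),.003)))
    i=int(np.argmin(best)); print('flat normal deg',i*.5,'cost mm',best[i]*1000,'n',len(x),'tilt from up',i*.5-90)
E
python3 - <<'E'
from h import *
p,d,W,K,E=cloud('wrist','w1.png'); L=incr(W); np.save('w1.npy',W)
roll(L)
for c in ['top','side']: print(c); roll(incr(np.load(c+'0.npy')))
o=monitor.get_obs(); print(o['clock'],o['position'],o['ft_force'])
print('end y',[L[(abs(L[...,0])<.03)&(L[...,2]>.09)&(L[...,2]<.11)][:,1].min()])
k=(L[...,2]>.13)&(abs(L[...,0]-.095)<.08)&(abs(L[...,1]-.07)<.05); print('hold',k.sum(),np.median(L[k],0),L[k].min(0),L[k].max(0))
E
```

```text
axis x0 z0 slopes [-0.0006  0.0844 -0.0068  0.0003] 5768
flat normal deg 139.5 cost mm 0.5328780420387536 n 7584 tilt from up 49.5
top
axis x0 z0 slopes [-0.0002  0.0854 -0.0053  0.0026] 659
flat normal deg 132.5 cost mm 1.7983561935781798 n 578 tilt from up 42.5
side
axis x0 z0 slopes [ 0.0002  0.0841 -0.0118  0.0006] 391
flat normal deg 141.0 cost mm 1.3924362311720209 n 418 tilt from up 51.0
2.475 [ 0.5134 -0.043   0.2613] [-0.1513  0.18    0.6173]
end y [np.float64(-0.21130157741305516)]
hold 7643 [0.0906 0.0725 0.2235] [0.0737 0.0497 0.13  ] [0.109  0.0982 0.2614]
```

View pics/w1.png

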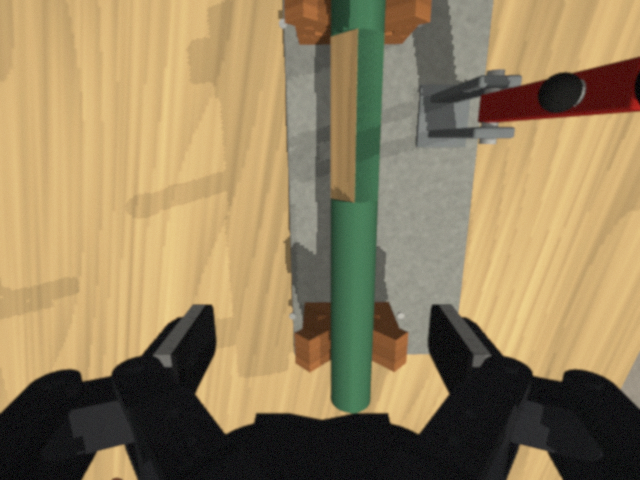

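The wrist view shows the flat facing left, towards the robot, at (344,115) and about 49.5° from up. The round stretch runs from (353,200) to (353,300). The hold-down is at the right with its knob at (560,92).

```bash
sed -i 's/^YAW=.*/YAW=0.196; C=np.array([0.5375,-0.019,0.0])/' h.py; cat >> h.py <<'E'
AX=np.array([0,-.075,.085])
def grasp(tilt,ahead,ax=AX):
    t=tool(tilt); zt=CR().inv().apply(t.apply([0,0,1])); return row(ax+ahead*zt,t)
E
python3 - <<'E'
from h import *
roll(incr(np.load('w1.npy')))
print('pre',grasp(-25,-.09)); print('gr',grasp(-25,.022))
E
```

```text
axis x0 z0 slopes [-0.0001  0.0844 -0.0005  0.0003] 5769
flat normal deg 139.5 cost mm 0.5332071800285131 n 7583 tilt from up 49.5
pre [-0.0094  0.0562  0.0948  0.0939 25.0103 -0.2705]
gr [ 0.038   0.0559  0.1963  0.0939 25.0103 -0.2705]
```

>>> {"method": "servo_tool", "body": {
  "motion": [
    [1,-0.009,0.056,0.095,0,25,-0.3],
    [1,-0.009,0.056,0.095,0,25,-0.3],
    [1,-0.009,0.056,0.095,0,25,-0.3],
    [1,0.007,0.056,0.13,0,25,-0.3],
    [1,0.022,0.056,0.163,0,25,-0.3],
    [1,0.038,0.056,0.196,0,25,-0.3],
    [1,0.038,0.056,0.196,0,25,-0.3]
  ]
}}

```text
clock: 3.35
position: [0.5604, -0.089, 0.0631]
ee_rot: [0.972, 0.097, 0.214, -0.022]
ft_force: [-0.7, -0.0, 0.4]
grip_width: 1.003
```

```bash
python3 - <<'E'
from h import *
print('err',grasp(-25,.022)); o=monitor.get_obs(); print(o['ft_force'])
E
```

```text
err [ 0.0012  0.0019 -0.0016 -0.1448  0.1988  0.0802]
[-0.6632 -0.0399  0.3636]
```

>>> {"method": "servo_tool", "body": {
  "motion": [
    [0.6,0.001,0,-0.001,0,0,0],
    [0.3,0.001,0,-0.001,0,0,0],
    [0.3,0.001,0,-0.001,0,0,0],
    [0.3,0.001,0,-0.001,0,0,0],
    [0.3,0.001,0,-0.001,0,0,0],
    [0.3,0.001,0,-0.001,0,0,0]
  ],
  "grip_force": 60
}}

```text
clock: 4.1
position: [0.5606, -0.0903, 0.0671]
ee_rot: [0.972, 0.096, 0.214, -0.02]
ft_force: [-16.1, -2.2, 14.5]
grip_width: 0.472
```

```bash
cat > turn.py <<'E'
from h import *
import sys
o=monitor.get_obs(); print(o['ft_force'],o['torque'],o['grip_width'])
R0=R.from_quat(o['ee_rot']); p0=CR().inv().apply(np.array(o['position'])-C)
cur=R0.as_matrix(); yb=CR().apply([0,1,0])
zt=CR().inv().apply(R0.apply([0,0,1])); print('tcp cradle',p0,'zt',zt)
# rotate rigidly about the rail axis (x=0,z=.085) in cradle coords
for a in map(float,sys.argv[1:]):
    Q=R.from_rotvec([0,np.radians(a),0]); c=np.array([0,0,.085])
    p1=c+Q.apply(p0-c); d=R0.inv().apply(CR().apply(p1-p0)); rv=(R0.inv()*R.from_rotvec(yb*np.radians(a))*R0).as_rotvec(degrees=True)
    print(a,np.round(np.r_[d,rv],4).tolist())
E
python3 turn.py 5 10 15 20 25 30 35 40 45 49.5
```

```text
[-16.0514  -2.1817  14.4785] [-0.2704  2.4412  0.1332] 0.4716552532820527
tcp cradle [ 0.0087 -0.0744  0.0671] zt [ 0.4203 -0.0014 -0.9074]
5.0 [-0.0017, -0.0, -0.0, 0.011, -5.0, -0.0071]
10.0 [-0.0035, -0.0, -0.0002, 0.0221, -10.0, -0.0143]
15.0 [-0.0052, -0.0, -0.0006, 0.0331, -14.9999, -0.0214]
20.0 [-0.0068, -0.0, -0.0011, 0.0442, -19.9999, -0.0286]
25.0 [-0.0084, -0.0, -0.0017, 0.0552, -24.9999, -0.0357]
30.0 [-0.01, -0.0, -0.0025, 0.0662, -29.9999, -0.0429]
35.0 [-0.0115, -0.0, -0.0034, 0.0773, -34.9999, -0.05]
40.0 [-0.0129, -0.0, -0.0044, 0.0883, -39.9999, -0.0572]
45.0 [-0.0142, -0.0, -0.0055, 0.0994, -44.9998, -0.0643]
49.5 [-0.0153, -0.0, -0.0067, 0.1093, -49.4998, -0.0708]
```

>>> {"method": "servo_tool", "body": {
  "motion": [
    [0.3,-0.001,0,-0.002,0,0,0],
    [0.3,-0.0025,0,-0.0021,0,-5,0],
    [0.3,-0.004,0,-0.0024,0,-10,0],
    [0.3,-0.0055,0,-0.0028,0,-15,0],
    [0.3,-0.007,0,-0.0033,0,-20,0],
    [0.3,-0.0085,0,-0.0039,0,-25,0],
    [0.3,-0.0085,0,-0.0039,0,-25,0]
  ]
}}

```text
clock: 4.97
position: [0.5539, -0.0905, 0.0673]
ee_rot: [0.995, 0.1, 0.001, 0.0]
ft_force: [-2.6, -0.6, 3.5]
grip_width: 0.475
```

```bash
python3 turn.py 5 10 15 20 24.5; python3 - <<'E'
from h import *
p,d,W,K,E=cloud('wrist','w2.png'); roll(incr(W))
E
```

```text
[-2.5617 -0.5965  3.5316] [-0.0141  0.3546  0.2046] 0.474783118115958
tcp cradle [ 0.0022 -0.0733  0.0673] zt [ 0.001  -0.0011 -1.    ]
5.0 [-0.0016, -0.0, 0.0001, 0.0179, -5.0, -0.0053]
10.0 [-0.0031, -0.0, 0.0001, 0.0357, -9.9999, -0.0105]
15.0 [-0.0047, -0.0, -0.0, 0.0536, -14.9999, -0.0158]
20.0 [-0.0062, -0.0, -0.0003, 0.0714, -19.9999, -0.0211]
24.5 [-0.0075, -0.0, -0.0007, 0.0875, -24.4998, -0.0258]
axis x0 z0 slopes [ 0.0016  0.0859 -0.0021 -0.0064] 34741
flat normal deg 116.0 cost mm 0.6149092202634414 n 13188 tilt from up 26.0
```

>>> {"method": "servo_tool", "body": {
  "motion": [
    [0.3,-0.001,0,0.0015,0,0,0],
    [0.3,-0.0017,0,0.0025,0,0,0],
    [0.3,-0.0038,0,0.0024,0,-6.5,0],
    [0.3,-0.0059,0,0.002,0,-13,0],
    [0.3,-0.0079,0,0.0014,0,-19.5,0],
    [0.3,-0.0098,0,0.0006,0,-26,0],
    [0.3,-0.0098,0,0.0006,0,-26,0]
  ]
}}

```text
clock: 5.9
position: [0.5436, -0.0934, 0.0671]
ee_rot: [0.969, 0.096, -0.225, 0.023]
ft_force: [-3.1, -1.4, 13.6]
grip_width: 0.47
```

```bash
python3 turn.py; python3 - <<'E'
from h import *
p,d,W,K,E=cloud('wrist','w3.png'); roll(incr(W))
p,d,W,K,E=cloud('top','t3.png'); roll(incr(W))
p,d,W,K,E=cloud('side','s3.png'); roll(incr(W))
E
```

```text
[-3.1322 -1.3977 13.6199] [-0.2309  1.4978  0.3806] 0.4703952309207687
tcp cradle [-0.0085 -0.0741  0.0671] zt [-0.4403 -0.0025 -0.8979]
axis x0 z0 slopes [-0.0001  0.0843  0.0021 -0.0036] 33008
flat normal deg 90.5 cost mm 0.6255688501043619 n 12845 tilt from up 0.5
axis x0 z0 slopes [-0.0004  0.0853  0.0028  0.0115] 150
flat normal deg 89.0 cost mm 1.9168524451786868 n 599 tilt from up -1.0
axis x0 z0 slopes [ 0.0017  0.0838  0.0377 -0.0257] 314
flat normal deg 78.5 cost mm 1.931954300914501 n 345 tilt from up -11.5
```

>>> {"method": "servo_tool", "body": {
  "motion": [
    [0.3,0,0,-0.001,0,0,0],
    [0.55,0,0,-0.001,0,0,0],
    [0.65,0,0,-0.001,0,0,0],
    [0.8,0,0,-0.001,0,0,0],
    [0.9,0,0,-0.001,0,0,0],
    [1,0,0,-0.001,0,0,0],
    [1,0,0,-0.001,0,0,0]
  ],
  "grip_force": 20
}}

```text
clock: 6.92
position: [0.5439, -0.0928, 0.0669]
ee_rot: [0.97, 0.096, -0.224, 0.023]
ft_force: [0.1, -0.2, 0.5]
grip_width: 1.002
```

```bash
python3 turn.py; python3 - <<'E'
from h import *
p,d,W,K,E=cloud('wrist','w4.png'); L=incr(W); roll(L)
k=L[(abs(L[...,0])<.01)&(L[...,1]>.015)&(L[...,1]<.115)&(L[...,2]>.09)&(L[...,2]<.115)]
A=np.c_[k[:,0],k[:,1],np.ones(len(k))]; s=np.linalg.lstsq(A,k[:,2],rcond=None)[0]; print('plane',s,'deg',np.degrees(np.arctan(s[0])),len(k))
E
```

```text
[ 0.1447 -0.2449  0.4903] [ 0.0584 -0.4666 -0.0084] 1.0018988411307488
tcp cradle [-0.0081 -0.0736  0.0669] zt [-0.4383 -0.0021 -0.8988]
axis x0 z0 slopes [-0.      0.0845 -0.0002  0.0007] 29916
flat normal deg 91.0 cost mm 0.5595737307985936 n 13121 tilt from up 1.0
plane [ 0.0134 -0.0021  0.0999] deg 0.7685933704948017 4805
```

View pics/w4.png

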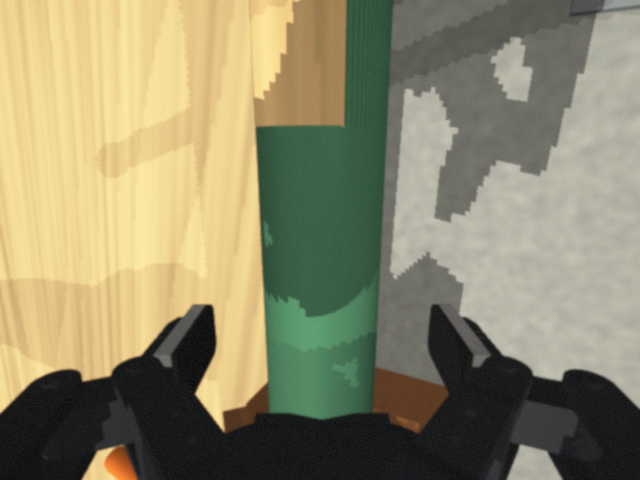

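The wrist view shows the pale flat up at (305,60), level to about 1°. The fingers at (190,340) and (460,340) are clear, and the fitted axis is back where it was when seated. Next I go round behind the hold-down.

```bash
python3 - <<'E'
from h import *
print(grasp(26,-.085))
for p in [[.05,-.075,.30],[.18,-.04,.30],[.18,.07,.30],[.165,.07,.235]]: print(row(p,tool()).round(4).tolist())
E
```

```text
[-0.0007  0.0016 -0.1048  0.122  -0.0054  0.094 ]
[-0.05, 0.0018, -0.235, 0.0986, 25.9945, 0.12]
[0.0669, -0.0329, -0.292, 0.0986, 25.9945, 0.12]
[0.0671, -0.1429, -0.2923, 0.0986, 25.9945, 0.12]
[0.0821, -0.143, -0.2273, 0.0986, 25.9945, 0.12]
```

>>> {"method": "servo_tool", "body": {
  "motion": [
    [1,0,0,-0.03,0,0,0],
    [1,0,0,-0.07,0,0,0],
    [1,0,0.001,-0.105,0,0,0],
    [1,-0.02,0.002,-0.15,0,10,0],
    [0.5,-0.035,0.002,-0.2,0,20,0],
    [0,-0.05,0.002,-0.235,0,26,0],
    [0,0.008,-0.015,-0.265,0,26,0],
    [0,0.067,-0.033,-0.292,0,26,0],
    [0,0.067,-0.09,-0.292,0,26,0],
    [0,0.067,-0.143,-0.292,0,26,0],
    [0,0.067,-0.143,-0.292,0,26,0],
    [0,0.067,-0.143,-0.292,0,26,0]
  ]
}}

```text
clock: 8.48
position: [0.7002, 0.0843, 0.2999]
ee_rot: [0.995, 0.099, 0.0, 0.001]
ft_force: [-0.0, -0.6, 0.2]
grip_width: 0.002
```

```bash
python3 - <<'E'
from h import *
for p in [[.18,.07,.30],[.165,.07,.235],[.12,.07,.235],[.04,.07,.235]]: print(row(p,tool()).round(4).tolist())
for c in ['top','side']:
    p,d,W,K,E=cloud(c,c+'5.png'); L=incr(W)
    roll(L); find(c,['hold_knob'],E)
    if c=='side': cv2.imwrite('pics/s5c.png',cv2.resize(p[150:350,180:420],None,fx=3,fy=3))
E
```

```text
[0.0003, -0.0004, -0.0001, 0.1125, -0.0014, 0.1328]
[-0.0147, -0.0006, 0.0649, 0.1125, -0.0014, 0.1328]
[-0.0597, -0.0007, 0.0649, 0.1125, -0.0014, 0.1328]
[-0.1397, -0.0009, 0.0649, 0.1125, -0.0014, 0.1328]
axis x0 z0 slopes [ 0.0001  0.0855 -0.001   0.0081] 548
flat normal deg 94.5 cost mm 2.02511112346883 n 41 tilt from up 4.5
axis x0 z0 slopes [ 0.0003  0.0844 -0.0076  0.0026] 390
flat normal deg 91.0 cost mm 1.6217394109386978 n 428 tilt from up 1.0
```

View pics/s5c.png

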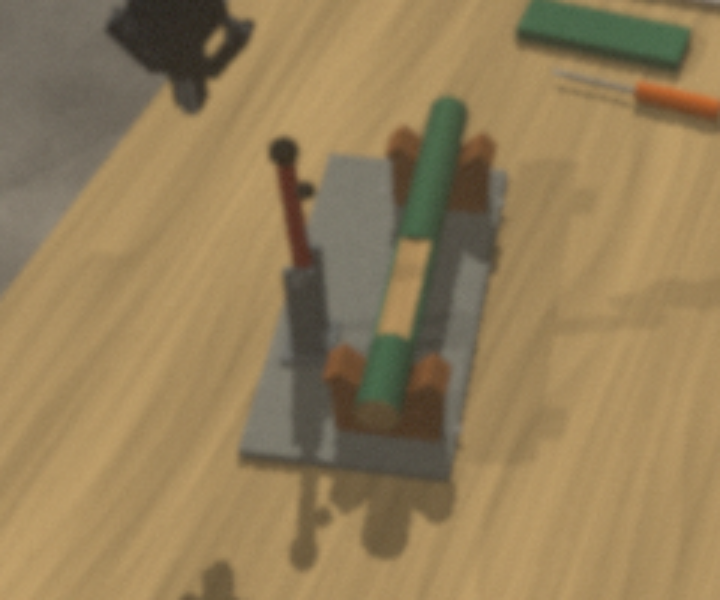

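The crop shows the flat up at (405,285). The hold-down is upright with its knob at (283,150), and the gripper waits behind it. I'll descend and push slowly.

>>> {"method": "servo_tool", "body": {
  "motion": [
    [0,-0.008,0,0.04,0,0,0],
    [0,-0.015,0,0.065,0,0,0],
    [0,-0.03,0,0.065,0,0,0],
    [0,-0.045,0,0.065,0,0,0],
    [0,-0.055,0,0.065,0,0,0],
    [0,-0.062,0,0.065,0,0,0],
    [0,-0.069,0,0.065,0,0,0],
    [0,-0.076,0,0.065,0,0,0],
    [0,-0.083,0,0.065,0,0,0],
    [0,-0.09,0,0.065,0,0,0]
  ]
}}

```text
clock: 9.93
position: [0.6113, 0.067, 0.2345]
ee_rot: [0.995, 0.099, -0.0, 0.001]
ft_force: [1.2, -0.4, -0.5]
grip_width: -0.003
```

```bash
python3 - <<'E'
from h import *
o=monitor.get_obs(); print(CR().inv().apply(np.array(o['position'])-C),o['ft_force'],o['clock'])
p,d,W,K,E=cloud('side','s6.png'); find('side',['hold_knob'],E); L=incr(W)
hsv=cv2.cvtColor(p,cv2.COLOR_BGR2HSV)
rd=((hsv[...,0]<8)|(hsv[...,0]>172))&(hsv[...,1]>100)&(L[...,2]>.1)&(abs(L[...,1]-.07)<.04)&(abs(L[...,0])<.2)
q=L[rd]; print(len(q)); 
if len(q)>3: print('arm deg',np.degrees(np.median(np.arctan2(q[:,2]-.124,.095-q[:,0]))),q.min(0),q.max(0))
E
```

```text
[0.0892 0.07   0.2345] [ 1.2288 -0.4224 -0.4571] 9.925
side hold_knob 0.78 [0.5932 0.0786 0.2193]
47
arm deg 75.14776642482377 [0.0622 0.0786 0.1348] [0.0959 0.0886 0.2508]
```

>>> {"method": "servo_tool", "body": {
  "motion": [
    [0,-0.007,0,0.002,0,0,0],
    [0,-0.014,0,0.004,0,0,0],
    [0,-0.021,0,0.006,0,0,0],
    [0,-0.028,0,0.01,0,0,0],
    [0,-0.035,0,0.014,0,0,0],
    [0,-0.042,0,0.018,0,0,0],
    [0,-0.049,0,0.022,0,0,0],
    [0,-0.056,0,0.026,0,0,0],
    [0,-0.056,0,0.026,0,0,0]
  ]
}}

```text
clock: 11.15
position: [0.5563, 0.0556, 0.2084]
ee_rot: [0.995, 0.099, -0.0, 0.001]
ft_force: [0.2, -0.1, 0.8]
grip_width: -0.002
```

```bash
cat > arm.py <<'E'
from h import *
import sys
o=monitor.get_obs(); print(CR().inv().apply(np.array(o['position'])-C),o['ft_force'],o['clock'])
p,d,W,K,E=cloud('side',sys.argv[1]); find('side',['hold_knob'],E); L=incr(W)
hsv=cv2.cvtColor(p,cv2.COLOR_BGR2HSV)
rd=((hsv[...,0]<8)|(hsv[...,0]>172))&(hsv[...,1]>100)&(L[...,2]>.1)&(abs(L[...,1]-.07)<.04)&(abs(L[...,0])<.2)
q=L[rd]; print(len(q))
if len(q)>3: print('arm deg',np.degrees(np.median(np.arctan2(q[:,2]-.124,.095-q[:,0]))),q.min(0),q.max(0))
E
python3 arm.py s7.png
```

```text
[0.033  0.0695 0.2084] [ 0.1634 -0.1138  0.8484] 11.15
side hold_knob 0.7 [0.5536 0.0647 0.1848]
220
arm deg 48.99875730126565 [0.0024 0.0603 0.126 ] [0.1013 0.0906 0.2274]
```

>>> {"method": "servo_tool", "body": {
  "motion": [
    [0,0.01,0,-0.02,0,0,0],
    [0,0.02,0,-0.06,0,0,0],
    [0,0.02,0.05,-0.11,0,0,0],
    [0,0.02,0.11,-0.13,0,0,0],
    [0,0.02,0.16,-0.13,0,0,0],
    [0,0.02,0.16,-0.13,0,0,0],
    [0,0.02,0.16,-0.13,0,0,0],
    [0,0.02,0.16,-0.13,0,0,0],
    [0,0.02,0.16,-0.13,0,0,0],
    [0,0.02,0.16,-0.13,0,0,0],
    [0,0.02,0.16,-0.13,0,0,0],
    [0,0.02,0.16,-0.13,0,0,0]
  ]
}}

```text
clock: 12.75
position: [0.6081, -0.0969, 0.339]
ee_rot: [0.995, 0.099, 0.0, 0.001]
ft_force: [-0.1, -0.1, 0.6]
grip_width: 0.001
```

```bash
python3 arm.py s8.png
```

```text
[ 0.0541 -0.0901  0.339 ] [-0.1318 -0.0882  0.649 ] 12.75
side hold_knob 0.88 [0.5436 0.0605 0.1306]
296
arm deg 5.985405930148783 [-0.036   0.0545  0.1203] [0.1018 0.0875 0.1387]
```

>>> {"method": "servo_tool", "body": {
  "motion": [
    [0,-0.04,-0.03,0,0,0,0],
    [0,-0.08,-0.06,0,0,0,0],
    [0,-0.08,-0.06,0,0,0,0],
    [0,-0.08,-0.06,0,0,0,0],
    [0,-0.08,-0.06,0,0,0,0],
    [0,-0.08,-0.06,0,0,0,0],
    [0,-0.08,-0.06,0,0,0,0],
    [0,-0.08,-0.06,0,0,0,0],
    [0,-0.08,-0.06,0,0,0,0],
    [0,-0.08,-0.06,0,0,0,0],
    [0,-0.08,-0.06,0,0,0,0],
    [0,-0.08,-0.06,0,0,0,0]
  ]
}}

```text
clock: 14.35
position: [0.5179, -0.0538, 0.3389]
ee_rot: [0.995, 0.099, 0.0, 0.001]
ft_force: [-0.4, 0.1, -0.4]
grip_width: -0.004
```

```bash
python3 arm.py s9.png; python3 - <<'E'
from h import *
p,d,W,K,E=cloud('wrist','w9.png'); L=incr(W); roll(L)
hsv=cv2.cvtColor(p,cv2.COLOR_BGR2HSV)
rd=((hsv[...,0]<8)|(hsv[...,0]>172))&(hsv[...,1]>100)&(L[...,2]>.11)&(abs(L[...,1]-.07)<.011)&(L[...,0]<.07)&(L[...,0]>-.03)
q=L[rd]; s=np.polyfit(q[:,0],q[:,2],1); print('arm top slope (rad)',-s[0],'z at hinge',np.polyval(s,.095),len(q))
k=L[(abs(L[...,0])<.011)&(((L[...,1]>.01)&(L[...,1]<.045))|((L[...,1]>.095)&(L[...,1]<.12)))&(L[...,2]>.09)&(L[...,2]<.115)]
A=np.c_[k[:,0],k[:,1],np.ones(len(k))]; s=np.linalg.lstsq(A,k[:,2],rcond=None)[0]; print('flat plane',s,'deg',np.degrees(np.arctan(s[0])),len(k))
for c in ['top']:
    p,d,W,K,E=cloud(c,'t9.png'); find(c,['screw_jar','driver','offcut','rail_mid'],E)
E
```

```text
[-0.026  -0.0303  0.3389] [-0.3503  0.1035 -0.3974] 14.35
side hold_knob 0.57 [0.5421 0.0587 0.1332]
307
arm deg 4.630745743445201 [-0.0366  0.057   0.1159] [0.1017 0.0893 0.1379]
axis x0 z0 slopes [0.     0.0844 0.0002 0.0001] 3988
flat normal deg 90.5 cost mm 0.6998951763604905 n 3881 tilt from up 0.5
arm top slope (rad) -0.0038213948240995543 z at hinge 0.13053078112917235 2408
flat plane [0.0112 0.0006 0.0998] deg 0.6396895016239144 1392
top screw_jar 0.64 [0.4705 0.4591 0.0861]
top screw_jar 0.61 [0.5442 0.0535 0.1344]
top driver 0.88 [ 0.3807 -0.406   0.0254]
top offcut 0.85 [ 0.484  -0.5016  0.0219]
top offcut 0.41 [0.5197 0.0413 0.0974]
top rail_mid 0.98 [0.5206 0.0416 0.0981]
```

View pics/w9.png

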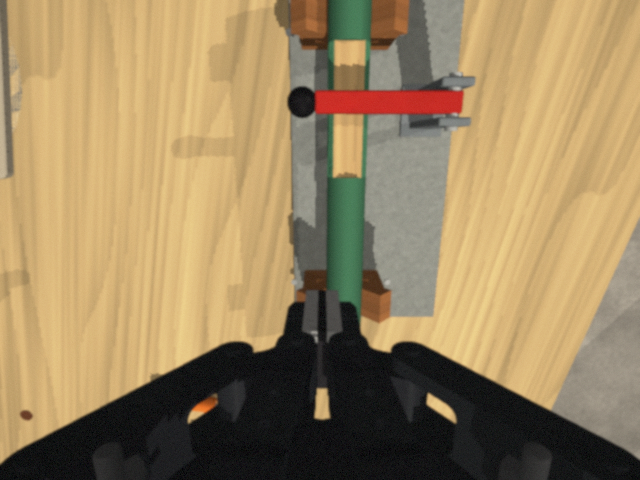

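The wrist view shows the red arm lying level from (465,100) to its knob at (302,102), across the upturned flat at (347,105). The rail is seated and the bystanders haven't moved, so I'm handing in.

```bash
python3 -c "
from h import *
print(ticket.hand_in())"
```

```text
the job is handed in; nothing more can be done
None
```

The rail now lies in both V-blocks with a pale flat facing up. The red hold-down's foot rests on that flat, and the job is handed in at about 14.5 s on the robot's clock.

**What I did:** I gripped the round stretch and turned the rail about 50° about its own axis, then released it. With shut fingers I pushed the hold-down over from its far side, let it sink onto the flat by its own weight, and moved the arm clear.

**Last checks (wrist camera):**
- **Flat:** within about 0.6° of straight up.
- **Rail:** its axis is within 0.1 mm of the seated position measured before I touched it.
- **Hold-down:** the arm is level, with a slope of about 0.004 rad.
- **Robot:** clear of everything, with no significant force on the wrist.
- **Bystanders:** the top camera puts the jar, screwdriver and offcut within about 4 mm of where they started, which is its accuracy.

**What went wrong or disagreed:**
- My first move row was in mm instead of m. The per-row limit capped it and it touched nothing.
- Midway through the turn the rail rode up one V wall by about 1.5 mm. I pressed it back down before finishing.
- The top and side cameras gave rougher roll angles, up to 11° off while the gripper blocked the view. I relied on the wrist camera. After I released the rail, the side camera read 1° from up and the top camera 4.5°, the latter from only a few points.
- The side camera put the hold-down at 4.6°. That reading is taken on the bar's top surface, so it comes out a few degrees high; the wrist camera shows it level.

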